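# Refit and lock the magnet core in the grinding shop's coolant filter

## Robot

A 6-joint arm with a two-finger parallel gripper is mounted at the origin on the work surface. World frame = base frame: x ahead of the robot, y to its left, z up, the work surface at z = 0. Lengths are in mm, angles in rad, forces in N, time in s.
With the tool pointing down it reaches from about 225 to 875 mm from the base axis. Payload 3.4 kg.
Tool frame: the origin (TCP) lies between the finger pads; the fingertips stand 22 mm ahead of it and the grasp point (between the pads) lies 3 mm ahead of it; x points along the fingers, z is the direction in which the jaws open and shut, and the axes are right-handed (so a half turn about x gives the same grasp; the last joint's range is limited). The gripper opens to 85 mm and grips with 20 to 120 N. Pads are 22 mm wide; open, the fingers measure 114 mm over their backs; the gripper's body (76 mm by 85 mm) begins 54 mm behind the grasp point. The pads swing forward as they close: fully open they stand 13 mm farther back than shut.
Start: joints at [-1.425, 0.276, 1.505, -0, 1.361, -0.121], TCP at [151.594, -554.689, 253.328] pointing down, gripper open.
Joint ranges: [-2.89, 2.89], [-0.75, 2.08], [0.22, 2.7], [-1.18, 4.32], [0.11, 2.71], [-2.7, 2.7]. Speed limits (rad/s): [2.57, 2.57, 3.14, 3.14, 3.14, 3.14].

## Interface

Orientations are given as a rotation vector (axis times angle).
In Python, from cell import arm gives the robot as it stands. The module is installed in compiled form; this text tells all that it offers.
- The arm moves only by the shell command python3 -m jog 'ROWS' [FORCE]. ROWS is JSON, a list of rows, each a list of 7 numbers: the shift along the tool's x, y, z in mm, then the turn, a rotation vector about the tool's x, y, z in degrees, then the finger opening in mm, from 0 to 85.4. In form: [[x, y, z, rx, ry, rz, fingers], ...]. A call has 1 to 5 rows; each row is the pose to reach, as a shift and turn from the pose commanded when the call began, along the tool's axes at that moment; what a row does not reach only later rows make up. A row lasts 1/12 s, in which the tool goes at most 41.7 mm and 7.16 degrees, less where a joint would pass 70% of its speed; a pose out of reach is approached as far as the arm can. A call with a gripper value outside its range is refused whole. The fingers move at their own pace and stop on an object; FORCE is the grip in N (left out, the last holds). Time passes only in rows, so rows that repeat a pose let the fingers close. It gives the time, the measured TCP pose, the force and the opening at its end, in the units of the state.
- arm.read_state(): the state, without advancing time (a new reading comes with each control period).
- arm.grab_frame(name): name is "scene" or "top"; returns (picture, depth): 400x640x3 uint8, red, green, blue; 400x640 float32, mm along the optical axis (not along the pixel's ray), 0 where there is no reading.
- arm.get_calibration(name): a dict with "camera_matrix" (3x3 intrinsics, pixels), "dist" ([k1, k2, p1, p2, k3] as OpenCV has them; the pictures are not rectified), "camera_from_world" (4x4, takes a point from world to camera coordinates). Camera axes: x right, y down, z forward; pixel columns grow to the right and rows downward; lengths in mm; the calibration is good to about 2 mm. A picture is of the moment at which its call begins. get_calibration takes no time and is no camera call.
- arm.finish_job(): hands the job in, once; it reports no verdict.
Trained networks look in the newest picture that a camera, given by its name, has taken for a name from the list of things; names that differ only in an ending like _2 or _b are one class to them, and where a whole thing is asked for, a point or a joint stands for the part that bears it (a point fixed in the world has none). Each returns a list of dicts, best first, with "conf" (0 to 1); they miss things now and then, are a little off and sometimes report something else, mostly with a low value. They report only what shows in the picture. A call takes as long as a camera call. They do not tell look-alikes from the thing itself.
- arm.recognise(camera, name): "bbox" ([left, top, right, bottom] in pixels, round what is visible of it).
- arm.silhouettes(camera, name): "pixels" (400x640 bool, what is visible of it) and "bbox" ([left, top, right, bottom] in pixels, round what is visible of it).
The state is a dict: "t": time; "joint_positions": joint angles; "qvel": joint speeds; "tau": joint torques, N m; "position": TCP position; "tool_rot": TCP orientation; "force": force on the tool from outside, world axes, zero at the start; "ft_torque": the same for the moment, N m; "width": finger opening in mm.
Only numpy, scipy, OpenCV 4.12 (cv2) and the standard library are available. Lean on these libraries where they do the work, as an engineer would, in place of code of your own. Each camera call takes 0.05 s, during which the arm holds its last target. There are 200 camera calls.

## Task

Close up the coolant filter: first lift the grey blanking cover off the open pot and lay it in the black tray, then take the magnet core with the straight bar grip from the drip rack, put it into that pot with its lugs through the slots, push it down against the seal and turn it clockwise to the stop so that it is locked, with its bar level and parallel to the header pipe like its neighbour's. Leave the other core and everything else on the bench where it is.

Things in the scene. Friction and masses are not known exactly. Their poses are not given: they have to be found in the camera images.
- core: Magnet core, 0.35 kg, 126 mm long: aluminium cap with a straight bar grip on top and a steel rod below, rod down in one of the rack's holes. Origin: on the axis, underside of the cap disc; z up, out of the cap; x along the bar. Disc 94 mm dia., z 0 to 8 mm. Below: spigot 56 mm dia. to z -24, tapering to 40 mm at z -34, then the rod 32 mm dia. to z -84. Half a turn makes no difference.
- core_grip (a point): Middle of the core's bar grip, 30 mm above the core's origin. The bar is 60 mm long (core's x), 12 mm thick (y) and stands from z 8 to 42 mm.
- core_lug (a point): Tip of one of the core's two lugs, 35 mm out along the core's +x, 17 mm below its origin; the other is opposite (-x). They stick out of the spigot under the ends of the bar; each is 20 mm wide (y) and 8 mm high, z -13 to -21 mm.
- other_core: Another core, for another filter, in the other hole of the same rack: the same 94 mm disc but a round knob 48 mm dia. (top 44 mm above the disc's underside) instead of the bar. It does not fit and stays where it is. Origin as for the core.
- blank: Grey plastic blanking cover on the open pot's mouth, 0.09 kg, loose, leaning with the pot. Origin: on the axis, underside of its disc; z out of the pot. Disc 94 mm dia., z 0 to 6 mm; bar grip 50 mm long (x), 16 mm thick (y), z 6 to 40 mm; plain spigot 52 mm dia. to z -18, free in the mouth. No lugs: it lifts straight off along z.
- pot: Filter pot to be closed, fixed, leaning 30 deg. from vertical towards its front. Origin: centre of the mouth, top face of the steel flange, 185 mm above the bench; z out of the mouth along the axis, y level, along the header pipe, x up and to the rear. Flange 96 mm dia., 8 mm thick, bore 60 mm, with two lug slots; below it the bore is 74 mm, 150 mm deep.
- pot_slot (a point): Outer end of one lug slot in the flange, 37 mm from the pot's axis, at 150 deg. from the pot's x towards its y; the other slot is opposite, at -30 deg. Each is 26 mm wide at the bore, 32 mm outside. The core enters with its bar along this line. Pushed below the flange it turns 60 deg. clockwise (looking into the mouth), to a stop at 60 to 63 deg., where the bar lies along the pot's y.
- seal (a joint): Springy rubber seal ring, 91 mm dia., 7.5 mm proud of the flange; value = how far it is squeezed, 0 to 0.0075 m; it pushes back with 3 N at first, 10.5 N when flat. The core's disc meets it before the lugs are through the slots. The lugs pass a hump and can turn only while the core's origin is below pot z 3 mm; let go in the locked place and it lifts the core to z 5 mm, lugs in their pockets.
- twin_pot: The filter's other pot, 135 mm beside the open one on the same header pipe, leaning the same way, already closed by a locked cap with its bar (60 x 12 mm, top 47 mm above the flange) along y. Fixed; an obstacle. Frame as for the pot.
- tray: Black plastic parts tray, fixed on the bench, 140 x 140 mm outside, walls 4 mm thick and 28 mm high, floor 4 mm thick. Origin: centre of its underside.
- rack: Sheet-steel drip rack, fixed: a level plate 115 x 250 mm (long along its y), top face 110 mm above the bench, with two round holes 77 mm in diameter at y = +62.5 and -62.5 mm; the cores hang in them by their discs. Origin: centre of its underside.
- oil_bottle: White oil bottle, 60 mm in diameter, 170 mm tall, standing between the filter and the rack; origin at the foot. Not to be disturbed.
- tin: Steel tin, 80 mm in diameter, 100 mm tall, standing at the back; origin at the foot. Not to be disturbed.
- mug: White mug, 82 mm in diameter, 92 mm tall, at the back; origin at the foot. Not to be disturbed.
- knife: Kitchen knife lying flat in front, 290 mm long along its x, 20 mm high; origin under the middle. Not to be disturbed.
- stone: Sharpening stone lying in front to the right, 180 x 60 x 28 mm, long along its x; origin at the centre of the underside. Not to be disturbed.
- flap_disc: Flap disc lying flat, 115 mm in diameter, 13 mm high; origin at the centre of the underside. Not to be disturbed.
- compound_bar: Bar of green polishing compound lying at the back right, 160 x 45 x 40 mm; origin at the centre of the underside. Not to be disturbed.
- wire_brush: Brush with a wooden handle lying at the back left, 180 mm long along its x; origin at the underside. Not to be disturbed.
Things that resemble listed ones, but are neither listed nor needed, are in the scene too. There is more than one size of the tray; the job needs the smaller.

How it is judged:
By the outcome, as a careful person would: the job done as asked, in the order asked, and still so for the second after the job is handed in, with the robot touching nothing.
It also fails if it takes over 67 s, if anything falls off the work surface, if the arm or the gripper's body presses on something with over 40 N, if the wrist force passes 120 N, or if a joint passes its speed limit or range.

## Working session

There is one attempt and no reset: what is moved stays moved. The work goes in short steps, Python scripts to look and compute and a shell command to move; the robot and the scene stay as the last step left them, time stands still between calls to the robot, and variables do not carry over. Pictures are saved under pics/ and viewed, about 8 in all and at most 12, crops included, and the job is handed in when it is done.

```bash
mkdir -p pics; cat > h.py <<'E'
import numpy as np, cv2
from cell import arm
from scipy.spatial.transform import Rotation as R
def pts(cam, depth, mask=None):
    c=arm.get_calibration(cam);K=np.array(c["camera_matrix"]);D=np.array(c["dist"]);T=np.array(c["camera_from_world"])
    if mask is None: mask=np.ones(depth.shape,bool)
    v,u=np.nonzero(mask&(depth>0)); z=depth[v,u].astype(float)
    if len(u)==0: return np.zeros((0,3))
    n=cv2.undistortPoints(np.stack([u,v],1).astype(float).reshape(-1,1,2),K,D).reshape(-1,2)
    P=np.c_[n*z[:,None],z]
    return (P-T[:3,3])@T[:3,:3]
def proj(cam,P):
    c=arm.get_calibration(cam);T=np.array(c["camera_from_world"])
    return cv2.projectPoints(np.atleast_2d(np.array(P,float)),cv2.Rodrigues(T[:3,:3])[0],T[:3,3],np.array(c["camera_matrix"]),np.array(c["dist"]))[0].reshape(-1,2)
def save(n,im,box=None,s=1):
    if box: l,t,r,b=box; im=im[t:b,l:r]
    cv2.imwrite('pics/'+n,cv2.resize(im[...,::-1],None,fx=s,fy=s,interpolation=cv2.INTER_CUBIC))
def tool_delta(pos,Rt):
    "shift/turn from current measured pose to target, tool axes"
    s=arm.read_state();R0=R.from_rotvec(s["tool_rot"])
    return R0.inv().apply(np.array(pos)-s["position"]), np.degrees((R0.inv()*Rt).as_rotvec())
E
python3 - <<'E'
from h import *
for c in("scene","top"):
    im,d=arm.grab_frame(c);np.save(c+'.npy',d);save(c+'0.png',im);
    k=arm.get_calibration(c);T=np.array(k["camera_from_world"]);print(c,np.round(-T[:3,:3].T@T[:3,3]),np.round(T[:3,:3],2).tolist(),np.round(k["camera_matrix"],0).tolist(), (d>0).mean())
    for n in("core","other_core","blank","pot","twin_pot","tray","rack","oil_bottle"):
        for r in arm.silhouettes(c,n)[:4]:
            P=pts(c,d,r["pixels"])
            print(n,round(r["conf"],2),np.round(r["bbox"]).astype(int).tolist(),np.round(np.median(P,0)).tolist() if len(P) else None, np.round(np.percentile(P[:,2],98)) if len(P) else None)
s=arm.read_state();print(s["position"],s["tool_rot"],s["t"])
E
```

```text
scene [1187.  328.  722.] [[-0.44, 0.9, -0.0], [0.53, 0.26, -0.8], [-0.72, -0.36, -0.6]] [[400.0, 0.0, 330.0], [0.0, 400.0, 198.0], [0.0, 0.0, 1.0]] 0.996140625
core 0.87 [196, 181, 232, 228] [595.0, -307.0, 119.0] 153.0
core 0.41 [275, 177, 334, 219] [371.0, -161.0, 27.0] 30.0
core 0.24 [371, 212, 430, 298] [594.0, 193.0, 146.0] 209.0
other_core 0.85 [230, 195, 269, 243] [599.0, -181.0, 118.0] 154.0
blank 0.88 [389, 197, 426, 221] [541.0, 187.0, 214.0] 235.0
pot 0.62 [375, 211, 431, 300] [594.0, 193.0, 146.0] 210.0
pot 0.35 [433, 212, 496, 314] [580.0, 319.0, 163.0] 224.0
pot 0.23 [290, 218, 321, 286] [641.0, -6.0, 94.0] 170.0
twin_pot 0.83 [433, 212, 497, 316] [580.0, 318.0, 163.0] 224.0
twin_pot 0.64 [372, 213, 431, 296] [594.0, 193.0, 146.0] 209.0
tray 0.87 [321, 201, 386, 259] [422.0, 16.0, 5.0] 28.0
tray 0.72 [432, 174, 523, 235] [134.0, 300.0, 7.0] 41.0
tray 0.21 [274, 280, 329, 341] [750.0, 39.0, 58.0] 93.0
rack 0.96 [177, 188, 289, 263] [614.0, -237.0, 29.0] 112.0
oil_bottle 0.83 [292, 220, 317, 285] [641.0, -6.0, 94.0] 170.0
top [ 345.   -3. 1505.] [[-0.0, -1.0, 0.01], [-1.
[... 157 characters left out ...]
9.0] 154.0
other_core 0.65 [366, 154, 395, 182] [580.0, -191.0, 119.0] 156.0
other_core 0.21 [403, 223, 442, 254] [359.0, -338.0, 11.0] 19.0
blank 0.96 [236, 165, 270, 199] [528.0, 176.0, 202.0] 234.0
pot 0.27 [366, 154, 397, 183] [580.0, -190.0, 119.0] 156.0
tray 0.86 [290, 196, 336, 241] [425.0, 15.0, 4.0] 29.0
tray 0.61 [186, 268, 262, 344] [153.0, 305.0, 6.0] 41.0
tray 0.28 [408, 153, 437, 184] [582.0, -319.0, 119.0] 154.0
rack 0.75 [356, 147, 446, 196] [562.0, -249.0, 108.0] 115.0
rack 0.59 [407, 152, 439, 183] [583.0, -318.0, 119.0] 154.0
oil_bottle 0.7 [318, 145, 333, 169] [613.0, -18.0, 114.0] 172.0
[ 151.60241189 -554.67899089  253.32782286] [ 1.0103661   1.3236151  -1.01046995] 0.9
```

View pics/scene0.png

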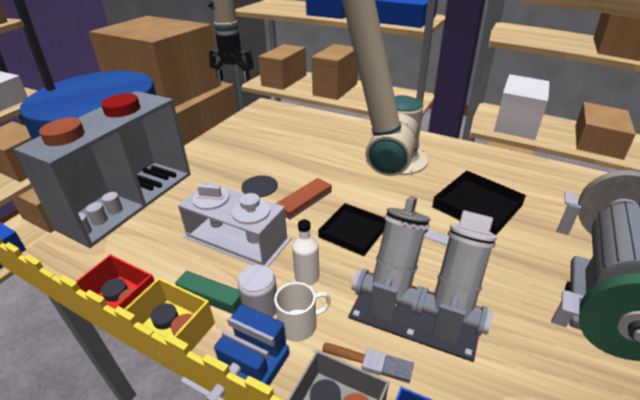

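View pics/top0.png

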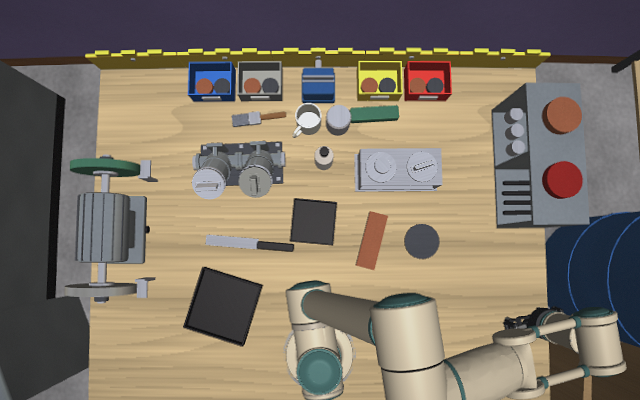

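The top view shows the pot with the grey blank at about (255,180) and the twin at (210,182). The rack cores are the bar core at (423,167) and the knob core at (380,167). There are two trays, the small one at (313,220) and the large one at (223,305). Next I'll measure the frames and enlarge the two look-alikes.

```bash
python3 - <<'E'
from h import *
rng=np.random.default_rng(0)
def disc(P,tol=1.5,nz=(0.75,0.97)):
    best=None
    for _ in range(3000):
        a,b,c=P[rng.choice(len(P),3,False)];n=np.cross(b-a,c-a);L=np.linalg.norm(n)
        if L<200: continue
        n/=L; n*=np.sign(n[2])
        if not nz[0]<n[2]<nz[1]: continue
        i=abs((P-a)@n)<tol
        if best is None or i.sum()>best.sum(): best=i
    Q=P[best];m=Q.mean(0);n=np.linalg.svd(Q-m)[2][2];n*=np.sign(n[2]);return Q,m,n
def fit(name,P,nz=(0.75,0.97)):
    Q,m,n=disc(P,nz=nz)
    x=np.cross([0,1,0],n);x/=np.linalg.norm(x);y=np.cross(n,x)
    c,r=cv2.minEnclosingCircle(np.c_[(Q-m)@x,(Q-m)@y].astype(np.float32))
    C=m+c[0]*x+c[1]*y
    h=(P-C)@n; B=P[(h>22)&(h<45)&(np.linalg.norm(np.cross(P-C,n),axis=1)<40)]
    e=np.c_[(B-C)@x,(B-C)@y].astype(np.float32)
    rect=cv2.minAreaRect(e) if len(B)>5 else None
    tilt=np.degrees(np.arccos(n[2]));yaw=np.degrees(np.arctan2(-n[1],-n[0]))
    hmax=np.percentile(h,98)
    print(name,len(Q),'discC',C.round(1),'r',round(r,1),'tilt',tilt.round(1),'yaw',yaw.round(1),'bar',len(B),rect,'hmax',hmax.round(1), 'barworld',(C+x*rect[0][0]+y*rect[0][1]).round(1) if rect else None)
ims={}
for c in("top","scene"):
    im,d=arm.grab_frame(c);ims[c]=im
    for n,nz in(("blank",(.75,.97)),("core",(.98,1))):
        r=arm.silhouettes(c,n)[0]; m=cv2.dilate(r["pixels"].astype(np.uint8),np.ones((3,3)))>0
        fit(c+' '+n,pts(c,d,m),nz)
    P=pts(c,d)
    # twin region
    S=P[(abs(P[:,0]-525)<75)&(abs(P[:,1]-318)<60)&(P[:,2]>150)]; fit(c+' twin',S)
    # rack plate
    S=P[(abs(P[:,0]-580)<90)&(abs(P[:,1]+250)<170)&(abs(P[:,2]-110)<4)]; print('rack',len(S),cv2.minAreaRect(S[:,:2].astype(np.float32)))
    m=arm.silhouettes(c,"tray")[0]["pixels"];S=pts(c,d,m);print('tray',cv2.minAreaRect(S[:,:2].astype(np.float32)))
    for n in("oil_bottle","other_core"): 
        S=pts(c,d,arm.silhouettes(c,n)[0]["pixels"]);S=S[S[:,2]>np.percentile(S[:,2],95)-6];print(n,S.mean(0).round())
a=cv2.resize(ims["top"][130:250,180:340],(800,600),interpolation=cv2.INTER_CUBIC)[:, :]
b=cv2.resize(ims["top"][140:200,350:450],(500,300),interpolation=cv2.INTER_CUBIC)
b2=cv2.resize(ims["scene"][170:250,360:500],(525,300),interpolation=cv2.INTER_CUBIC)
a=cv2.resize(a,(400,300)); b3=cv2.resize(ims["scene"][165:265,170:300],(390,300),interpolation=cv2.INTER_CUBIC)
save('crop1.png',np.vstack([np.hstack([a,b[:, 50:450]]),np.hstack([b2[:, 62:462],np.pad(b3,((0,0),(0,10),(0,0)))])]))
E
```

```text
top blank 266 discC [527.2 178.7 196.1] r 46.9 tilt 29.9 yaw 1.4 bar 107 ((0.3992919921875, 1.5768623352050781), (49.2630729675293, 15.917236328125), 1.2693662643432617) hmax 36.1 barworld [527.5 180.3 196.3]
top core 248 discC [ 584.3 -320.5  118.6] r 48.1 tilt 1.6 yaw 140.8 bar 87 ((0.10250473022460938, 1.6251449584960938), (11.951385498046875, 61.60013198852539), 17.743927001953125) hmax 35.4 barworld [ 584.4 -318.8  118.6]
top twin 272 discC [522.6 313.1 195.2] r 47.3 tilt 30.0 yaw 0.5 bar 112 ((1.4245257377624512, 0.9575614929199219), (59.731597900390625, 14.288386344909668), 88.2790756225586) hmax 35.3 barworld [523.8 314.  195.9]
rack 1407 ((586.4549560546875, -256.9180908203125), (116.14715576171875, 252.7004852294922), 0.04845353588461876)
tray ((425.45379638671875, 15.380962371826172), (143.73052978515625, 143.5187225341797), 84.17699432373047)Traceback (most recent call last):
  File "<stdin>", line 37, in <module>
IndexError: list index out of range
```

```bash
python3 - <<'E'
from h import *
ims={}
for c in("top","scene"):
    im,d=arm.grab_frame(c);ims[c]=im
    for n in("oil_bottle","other_core","tin","mug"):
        r=arm.silhouettes(c,n)
        if r: S=pts(c,d,r[0]["pixels"]);S=S[S[:,2]>np.percentile(S[:,2],95)-6];print(c,n,S.mean(0).round())
rs=lambda im,w,h:cv2.resize(im,(w,h),interpolation=cv2.INTER_CUBIC)
t,s=ims["top"],ims["scene"]
save('crop1.png',np.vstack([np.hstack([rs(t[130:250,180:340],400,300),rs(t[140:200,360:440],400,300)]),np.hstack([rs(s[180:270,370:490],400,300),rs(s[165:255,170:290],400,300)])]))
s=arm.read_state();R0=R.from_rotvec(s["tool_rot"]);print(R0.as_matrix().round(2),s["t"])
E
```

```text
top oil_bottle [623. -18. 170.]
top other_core [ 585. -193.  153.]
top tin [749. -65. 101.]
top mug [755.  30.  91.]
scene oil_bottle [627. -15. 169.]
scene other_core [ 589. -189.  152.]
scene tin [752. -62. 101.]
scene mug [755.  32.  91.]
[[ 0.    0.96  0.26]
 [-0.    0.26 -0.96]
 [-1.    0.    0.  ]] 1.65
```

View pics/crop1.png

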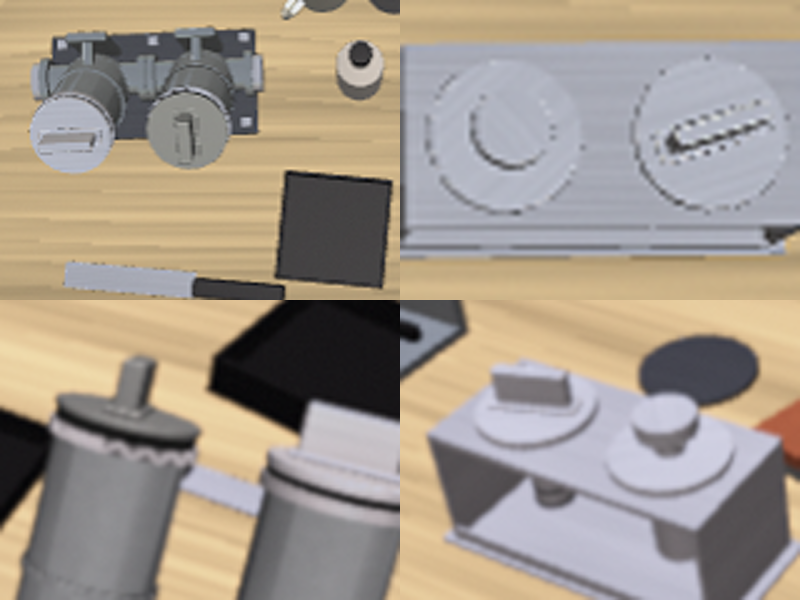

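Bar core at top (423,167) has the straight bar and the only bar in the rack, while (380,167) has the round knob. The small tray is at top (313,220), about 143 mm measured; the one at (223,305) is larger. The blank's bar lies along the pot's x. I'll move off now.

```bash
cat >> h.py <<'E'
PHI=2.0; POT=np.array([534.,179.,184.5])
def RP(tilt,a,phi=PHI):
    F=R.from_euler('ZY',[phi,-tilt],degrees=True); ar=np.radians(a)
    x=np.array([0,0,-1.]);z=np.array([np.cos(ar),np.sin(ar),0]);y=np.cross(z,x)
    return F,F*R.from_matrix(np.c_[x,y,z])
def potpt(p): return POT+RP(30,0)[0].apply(p)
def go(pos,tilt,a,phi=PHI):
    s=arm.read_state();d,r=tool_delta(pos,RP(tilt,a,phi)[1])
    print('t',round(s["t"],2),'pos',np.round(s["position"],1),'q',np.round(s["joint_positions"],2),'w',round(s["width"],1),'F',np.round(s["force"],1),'M',np.round(s["ft_torque"],2))
    print('  shift',d.round(1),'|%.0f|'%np.linalg.norm(d),'turn',r.round(1))
E
python3 -c "
from h import *
go([250,-330,320],0,-35);go([330,-150,330],0,0)
p=potpt([0,0,140]);print(p);go(p,30,90)"
```

```text
t 1.65 pos [ 151.6 -554.7  253.3] q [-1.42  0.28  1.5   0.    1.36 -0.12] w 85.2 F [-0.3  0.5 -1.1] M [ 0.02 -0.06 -0.02]
  shift [ -66.7  154.1 -190.8] |254| turn [-41.7   0.    0. ]
t 1.65 pos [ 151.6 -554.7  253.3] q [-1.42  0.28  1.5   0.    1.36 -0.12] w 85.2 F [-0.3  0.5 -1.1] M [ 0.02 -0.06 -0.02]
  shift [ -76.7  278.8 -343.3] |449| turn [-76.7   0.    0. ]
[464.04264211 176.55703523 305.74355653]
t 1.65 pos [ 151.6 -554.7  253.3] q [-1.42  0.28  1.5   0.    1.36 -0.12] w 85.2 F [-0.3  0.5 -1.1] M [ 0.02 -0.06 -0.02]
  shift [ -52.5  494.1 -623. ] |797| turn [-161.4  -43.2   -5. ]
```

```bash
python3 -m jog '[[-70,170,-200,-40,0,0,85],[-70,170,-200,-40,0,0,85],[-70,170,-200,-40,0,0,85],[-70,170,-200,-40,0,0,85],[-70,170,-200,-40,0,0,85]]'; python3 -c "
from h import *
go([330,-150,330],0,0);go(potpt([0,0,140]),30,90)"
```

```text
t: 2.07
position: [237.3, -370.6, 307.4]
tool_rot: [0.527, 1.505, -0.527]
force: [-0.0, 0.4, 0.7]
width: 84.7
t 2.07 pos [ 237.3 -370.6  307.4] q [-1.16  0.04  1.66  0.    1.44 -0.49] w 84.7 F [-0.   0.4  0.7] M [-0.04  0.01 -0.02]
  shift [-22.5 230.3 -65.2] |240| turn [-40.6   0.   -0. ]
t 2.07 pos [ 237.3 -370.6  307.4] q [-1.16  0.04  1.66  0.    1.44 -0.49] w 84.7 F [-0.   0.4  0.7] M [-0.04  0.01 -0.02]
  shift [   1.8  569.1 -164.2] |592| turn [-127.   -34.   -15.6]
```

```bash
python3 -m jog '[[-23,230,-65,-40,0,0,85],[-23,230,-65,-40,0,0,85],[-23,230,-65,-40,0,0,85],[-23,230,-65,-40,0,0,85],[-23,230,-65,-40,0,0,85]]'; python3 -c "
from h import *
go(potpt([0,0,140]),30,90)"
```

```text
t: 2.48
position: [318.5, -179.7, 327.5]
tool_rot: [0.038, 1.569, -0.039]
force: [1.0, -0.3, 0.6]
width: 85.3
t 2.48 pos [ 318.5 -179.7  327.5] q [-0.7  -0.09  1.74  0.    1.49 -0.66] w 85.3 F [ 1.  -0.3  0.6] M [-0.06 -0.04 -0.02]
  shift [ 21.6 363.  128. ] |385| turn [-92.4 -24.7 -22.7]
```

```bash
python3 -m jog '[[20,363,128,-92,-25,-23,85],[20,363,128,-92,-25,-23,85],[20,363,128,-92,-25,-23,85],[20,363,128,-92,-25,-23,85],[20,363,128,-92,-25,-23,85]]'; python3 -c "
from h import *
go(potpt([0,0,140]),30,90)"
```

```text
t: 2.9
position: [398.2, 12.7, 316.7]
tool_rot: [-0.53, 1.369, 0.296]
force: [0.3, -0.1, 0.3]
width: 85.0
t 2.9 pos [398.2  12.7 316.7] q [-0.07 -0.13  1.82 -0.09  1.26 -0.59] w 85.0 F [ 0.3 -0.1  0.3] M [ 0.01  0.03 -0.05]
  shift [  6.4 108.3 139.8] |177| turn [-58.8 -15.7 -14.1]
```

```bash
python3 -m jog '[[6,108,140,-59,-16,-14,85],[6,108,140,-59,-16,-14,85],[6,108,140,-59,-16,-14,85],[6,108,140,-59,-16,-14,85],[6,108,140,-59,-16,-14,85]]'; python3 -c "
from h import *
go(potpt([0,0,140]),30,90)"
```

```text
t: 3.32
position: [466.9, 179.9, 305.6]
tool_rot: [-1.06, 1.07, 0.626]
force: [1.7, 0.5, 0.2]
width: 85.0
t 3.32 pos [466.9 179.9 305.6] q [ 0.37 -0.02  1.8  -0.24  1.03 -0.69] w 85.0 F [1.7 0.5 0.2] M [-0.01  0.15  0.03]
  shift [-1.   1.  -4.1] |4| turn [-24.9  -6.3  -6.1]
```

```bash
python3 -m jog '[[-1,1,-4,-25,-6,-6,85],[-1,1,-4,-25,-6,-6,85],[-1,1,-4,-25,-6,-6,85],[-1,1,-4,-25,-6,-6,85],[-1,1,-4,-25,-6,-6,85]]'; python3 - <<'E'
from h import *
go(potpt([0,0,140]),30,90)
t,d=arm.grab_frame("top");s,ds=arm.grab_frame("scene")
rs=lambda im,w,h:cv2.resize(im,(w,h),interpolation=cv2.INTER_CUBIC)
for c,im in(("top",t),("scene",s)):
    st=arm.read_state()
    tip=np.array(st["position"])+R.from_rotvec(st["tool_rot"]).apply([22,0,0]);
    q=proj(c,[tip,potpt([0,0,7.5])]);print(c,q.round())
save('c2.png',np.hstack([rs(t[110:230,170:330],400,300),rs(s[140:260,350:510],400,300)]))
E
```

```text
t: 3.73
position: [460.7, 170.2, 305.2]
tool_rot: [-1.429, 0.808, 0.837]
force: [-0.2, -0.2, -0.5]
width: 85.3
t 3.73 pos [460.7 170.2 305.2] q [ 0.32 -0.1   1.92 -0.2   0.84 -1.19] w 85.3 F [-0.2 -0.2 -0.5] M [ 0.02  0.19 -0.  ]
  shift [ 1.2 -3.3  6.3] |7| turn [-0.3 -0.6 -0.4]
top [[253. 198.]
 [255. 181.]]
scene [[416. 163.]
 [406. 216.]]
```

View pics/c2.png

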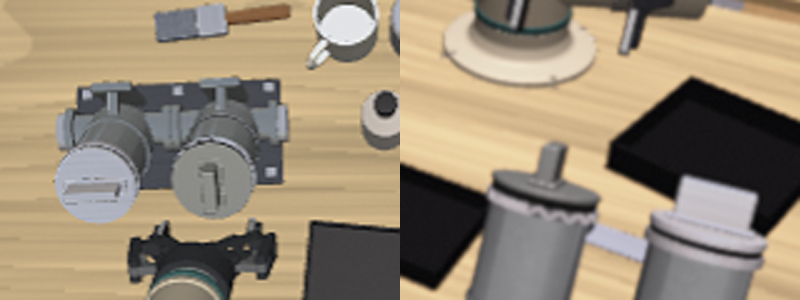

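```bash
python3 -m jog '[[30,-3,6,0,0,0,85],[50,-3,6,0,0,0,85],[50,-3,6,0,0,0,85],[50,-3,6,0,0,0,85]]'; python3 - <<'E'
from h import *
go(potpt([0,0,41.5]),30,90)
rng=np.random.default_rng(0)
for c in("scene","top"):
    im,d=arm.grab_frame(c);P=pts(c,d)
    st=arm.read_state();
    for nm,C in(("blank",[528,180,196]),("twin",[523,314,195.5]),("core",[584,-319,118])):
        n0=np.array([-.5,-.0174,.866]) if nm!="core" else np.array([0,0,1.])
        h=(P-C)@n0; rad=np.linalg.norm((P-C)-h[:,None]*n0,axis=1)
        if nm=="core": S=P[(abs(h-0)<4)&(rad<54)&(P[:,2]>114)]
        else: S=P[(abs(h)<5)&(rad<54)]
        x=np.cross([0,1,0],n0);y=np.cross(n0,x);x/=np.linalg.norm(x);y/=np.linalg.norm(y)
        e=np.c_[(S-C)@x,(S-C)@y]; cc,r=cv2.minEnclosingCircle(e.astype(np.float32))
        print(c,nm,len(S),(np.array(C)+x*cc[0]+y*cc[1]).round(1),round(r,1),'h',np.median((S-C)@n0).round(1))
E
```

```text
t: 4.17
position: [489.4, 177.1, 262.8]
tool_rot: [-1.427, 0.811, 0.837]
force: [-0.4, -0.1, 0.2]
width: 85.3
t 4.17 pos [489.4 177.1 262.8] q [ 0.31 -0.02  1.95 -0.22  0.73 -1.16] w 85.3 F [-0.4 -0.1  0.2] M [-0.04  0.22 -0.03]
  shift [48.6  0.1  1. ] |49| turn [-0.4 -0.7 -0.5]
scene blank 306 [529.5 181.7 196.9] 47.8 h 0.9
scene twin 347 [525.4 316.1 196.9] 46.8 h 1.2
scene core 430 [ 587.4 -315.6  118. ] 48.8 h -0.0
top blank 562 [527.8 179.9 195.9] 47.1 h 0.7
top twin 582 [522.8 313.7 195.4] 48.0 h 0.4
top core 537 [ 584.6 -319.6  118. ] 53.6 h 0.2
```

```bash
sed -i 's/POT=np.array(.*/POT=np.array([535.2,180.9,184.9])/' h.py; python3 -m jog '[[25,0,2,0,0,0,85],[50,0,2,0,-1,0,85],[50,0,2,0,-1,0,85],[50,0,2,0,-1,0,85]]'; python3 -c "
from h import *
go(potpt([0,0,41.5]),30,90)"
```

```text
t: 4.6
position: [514.0, 179.2, 220.4]
tool_rot: [-1.418, 0.796, 0.847]
force: [-0.1, -0.8, 1.1]
width: 85.1
t 4.6 pos [514.  179.2 220.4] q [ 0.28  0.05  2.   -0.2   0.6  -1.18] w 85.1 F [-0.1 -0.8  1.1] M [-0.    0.21 -0.01]
  shift [-0.1 -0.7  1. ] |1| turn [-0.5  0.3 -0.4]
```

Grip with moderate force.

```bash
python3 -m jog '[[0,0,1,0,0,0,0],[0,0,1,0,0,0,0],[0,0,1,0,0,0,0],[0,0,1,0,0,0,0],[0,0,1,0,0,0,0]]' 40;  python3 -m jog '[[0,0,0,0,0,0,0],[0,0,0,0,0,0,0],[0,0,0,0,0,0,0]]'; python3 -c "
from h import *
go(potpt([0,0,41.5]),30,90)"
```

```text
t: 5.02
position: [514.1, 180.7, 221.1]
tool_rot: [-1.419, 0.793, 0.847]
force: [0.6, 0.1, 0.7]
width: 25.0
t: 5.27
position: [514.2, 180.6, 220.7]
tool_rot: [-1.419, 0.794, 0.847]
force: [-2.2, 1.2, 1.6]
width: 15.4
t 5.27 pos [514.2 180.6 220.7] q [ 0.28  0.05  2.   -0.21  0.6  -1.18] w 15.4 F [-2.2  1.2  1.6] M [-0.04  0.26  0.01]
  shift [-0.  -0.3 -0.4] |1| turn [-0.4  0.4 -0.3]
```

```bash
python3 -m jog '[[-20,0,0,0,0,0,0],[-60,0,0,0,0,0,0],[-60,0,0,0,0,0,0],[-60,0,0,0,0,0,0]]'; python3 -c "
from h import *
go([427,17,150],0,70)"
```

```text
t: 5.6
position: [484.6, 179.3, 274.5]
tool_rot: [-1.419, 0.791, 0.845]
force: [0.1, -0.2, -0.6]
width: 15.4
t 5.6 pos [484.6 179.3 274.5] q [ 0.3  -0.04  1.95 -0.19  0.74 -1.19] w 15.4 F [ 0.1 -0.2 -0.6] M [-0.01  0.38 -0.01]
  shift [  75.2  115.7 -161.6] |213| turn [19.3  5.7 29.5]
```

```bash
python3 -m jog '[[40,115,-162,19,6,29,0],[40,115,-162,19,6,29,0],[40,115,-162,19,6,29,0],[75,116,-162,19,6,29,0],[75,116,-162,19,6,29,0]]'; python3 -m jog '[[0,0,0,0,0,0,0]]'; python3 -c "
from h import *
go([427,17,150],0,70);go([427,17,58],0,70)"
```

```text
t: 6.02
position: [427.0, 20.5, 153.8]
tool_rot: [-0.98, 1.345, 0.969]
force: [1.4, -0.7, -2.1]
width: 15.0
t: 6.1
position: [426.0, 17.5, 148.3]
tool_rot: [-0.975, 1.357, 0.973]
force: [0.3, 0.5, -1.1]
width: 15.4
t 6.1 pos [426.   17.5 148.3] q [-0.11  0.15  1.96 -0.01  1.04 -1.36] w 15.4 F [ 0.3  0.5 -1.1] M [-0.    0.01  0.03]
  shift [-1.7 -1.  -0.1] |2| turn [-0.2 -0.7 -0.4]
t 6.1 pos [426.   17.5 148.3] q [-0.11  0.15  1.96 -0.01  1.04 -1.36] w 15.4 F [ 0.3  0.5 -1.1] M [-0.    0.01  0.03]
  shift [90.3 -1.7  0.9] |90| turn [-0.2 -0.7 -0.4]
```

```bash
python3 -m jog '[[40,-1,1,0,-1,0,0],[75,-1,1,0,-1,0,0],[88,-1,1,0,-1,0,0],[88,-1,1,0,-1,0,0]]'; python3 -c "
from h import *
go([427,17,56],0,70)"
```

```text
t: 6.43
position: [425.2, 22.2, 62.8]
tool_rot: [-0.969, 1.335, 0.982]
force: [-0.2, 0.3, -0.9]
width: 15.5
t 6.43 pos [425.2  22.2  62.8] q [-0.12  0.26  2.09  0.01  0.79 -1.39] w 15.5 F [-0.2  0.3 -0.9] M [-0.02  0.01 -0.02]
  shift [ 6.8 -3.3 -4.5] |9| turn [ 0.1  0.5 -0.2]
```

```bash
python3 -m jog '[[4,-3,-4,0,0,0,0],[6,-3,-4,0,0,0,0],[7,-3,-4,0,0,0,0]]'; python3 -c "
from h import *
go([427,17,56],0,70)"
```

```text
t: 6.68
position: [431.6, 17.0, 60.3]
tool_rot: [-0.975, 1.326, 0.975]
force: [-0.2, 0.2, -0.5]
width: 15.2
t 6.68 pos [431.6  17.   60.3] q [-0.13  0.27  2.09  0.01  0.77 -1.4 ] w 15.2 F [-0.2  0.2 -0.5] M [0.   0.06 0.01]
  shift [ 4.2  4.4 -1.5] |6| turn [0.2 0.7 0.5]
```

```bash
python3 -m jog '[[3,2,-1,0,0,0,0],[3,2,-1,0,0,0,0],[3,2,-1,0,0,0,0]]'; python3 -c "
from h import *
go([427,17,56],0,70)"
```

```text
t: 6.93
position: [428.2, 16.9, 57.0]
tool_rot: [-0.974, 1.327, 0.976]
force: [0.7, 0.5, -1.3]
width: 15.3
t 6.93 pos [428.2  16.9  57. ] q [-0.13  0.27  2.1   0.01  0.76 -1.4 ] w 15.3 F [ 0.7  0.5 -1.3] M [ 0.03 -0.02  0.  ]
  shift [ 0.9  1.1 -0.3] |1| turn [0.2 0.7 0.4]
```

```bash
python3 -m jog '[[2,0,0,0,0,0,0],[2,0,0,0,0,0,0]]';python3 -m jog '[[2,0,0,0,0,0,0],[2,0,0,0,0,0,0]]'
```

```text
t: 7.1
position: [428.9, 16.9, 55.5]
tool_rot: [-0.974, 1.326, 0.975]
force: [-1.5, -0.7, 7.4]
width: 15.4
t: 7.27
position: [429.3, 17.0, 55.3]
tool_rot: [-0.975, 1.325, 0.975]
force: [-4.8, 2.0, 26.8]
width: 15.4
```

Contact with the tray floor. Back off slightly, release, and rise.

```bash
python3 -m jog '[[-2,0,0,0,0,0,0],[-2.5,0,0,0,0,0,20],[-2.5,0,0,0,0,0,60],[-2.5,0,0,0,0,0,85],[-2.5,0,0,0,0,0,85]]';python3 -m jog '[[-30,0,0,0,0,0,85],[-70,0,0,0,0,0,85],[-110,0,0,0,0,0,85],[-150,0,0,0,0,0,85],[-190,0,0,0,0,0,85]]'; python3 -c "
from h import *
go([585.8,-318,280],0,17.7-2)"
```

```text
t: 7.68
position: [428.0, 16.9, 54.7]
tool_rot: [-0.973, 1.328, 0.977]
force: [0.2, 0.5, 0.4]
width: 56.0
t: 8.1
position: [425.8, 15.3, 246.5]
tool_rot: [-0.973, 1.328, 0.977]
force: [1.6, 0.7, -0.1]
width: 85.0
t 8.1 pos [425.8  15.3 246.5] q [-0.14  0.05  1.81  0.01  1.28 -1.4 ] w 85.0 F [ 1.6  0.7 -0.1] M [-0.1  -0.    0.01]
  shift [ -35.1 -254.6 -267.8] |371| turn [54.5  0.7 -0. ]
```

```bash
python3 -m jog '[[-35,-255,-268,54,1,0,85],[-35,-255,-268,54,1,0,85],[-35,-255,-268,54,1,0,85],[-35,-255,-268,54,1,0,85],[-35,-255,-268,54,1,0,85]]'; python3 -c "
from h import *
go([585.8,-318,230],0,17.7-2)"

```

```text
t: 8.52
position: [516.7, -173.5, 263.6]
tool_rot: [-0.492, 1.512, 0.491]
force: [1.6, 0.9, 0.4]
width: 84.6
t 8.52 pos [ 516.7 -173.5  263.6] q [-0.45  0.22  1.55  0.    1.36 -1.08] w 84.6 F [1.6 0.9 0.4] M [-0.08 -0.01  0.02]
  shift [  33.7 -157.5  -29. ] |164| turn [18.3  0.1  0.1]
```

```bash
python3 - <<'E'
from h import *
t,d=arm.grab_frame("top");save('c3.png',t,(150,130,470,280),2.5)
P=pts("top",d);S=P[(abs(P[:,0]-427)<60)&(abs(P[:,1]-17)<60)&(P[:,2]>15)]
print(len(S),cv2.minEnclosingCircle(S[:,:2].astype(np.float32)),np.percentile(S[:,2],[10,50,98]))
E
```

```text
680 ((426.985107421875, 17.021175384521484), 83.2049560546875) [23.60838297 28.52181109 64.10336785]
```

View pics/c3.png

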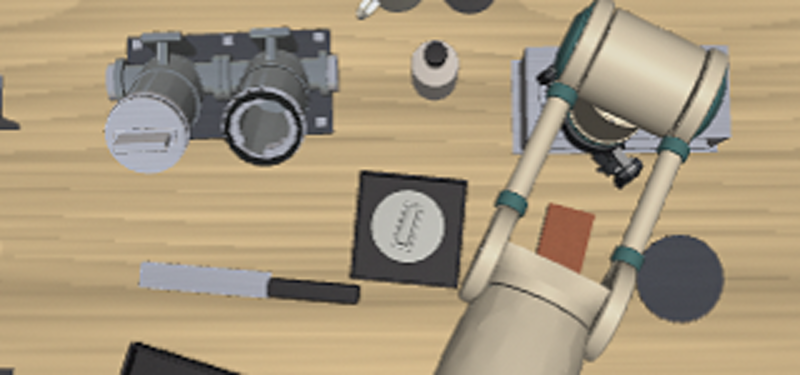

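The blank is centred in the small tray (crop 408,227) and the pot's mouth is open (262,126). Next, the core.

```bash
python3 -m jog '[[34,-157,-28,18,0,0,85],[34,-157,-28,18,0,0,85],[34,-157,-28,18,0,0,85],[34,-157,-28,18,0,0,85],[34,-157,-28,18,0,0,85]]'; python3 -m jog '[[0,0,0,0,0,0,85]]'; python3 - <<'E'
from h import *
go([585.8,-318,230],0,17.7-2)
im,d=arm.grab_frame("scene");r=arm.silhouettes("scene","core")[0];print(r["conf"],np.round(r["bbox"]))
P=pts("scene",d,r["pixels"]);B=P[(P[:,2]>148)];print(len(B),cv2.minAreaRect(B[:,:2].astype(np.float32)),B.mean(0))
# pot mouth with top camera
im,d=arm.grab_frame("top");save('pot.png',im,(225,150,285,205),8)
E
```

```text
t: 8.98
position: [588.6, -321.3, 225.6]
tool_rot: [-0.251, 1.556, 0.247]
force: [0.4, -0.0, -0.6]
width: 84.8
t: 9.07
position: [586.7, -316.2, 227.2]
tool_rot: [-0.248, 1.557, 0.252]
force: [0.2, 0.6, -0.3]
width: 84.8
t 9.07 pos [ 586.7 -316.2  227.2] q [-0.6   0.43  1.33  0.    1.38 -0.92] w 84.8 F [ 0.2  0.6 -0.3] M [ 0.05 -0.02 -0.02]
  shift [-2.8 -1.4 -1.5] |3| turn [ 0.6 -0.  -0.1]
0.65 [196. 185. 229. 230.]
59 ((587.0873413085938, -313.67059326171875), (13.007843017578125, 54.8371696472168), 15.739274024963379) [ 587.63073097 -312.79937481  150.96348702]
```

View pics/pot.png

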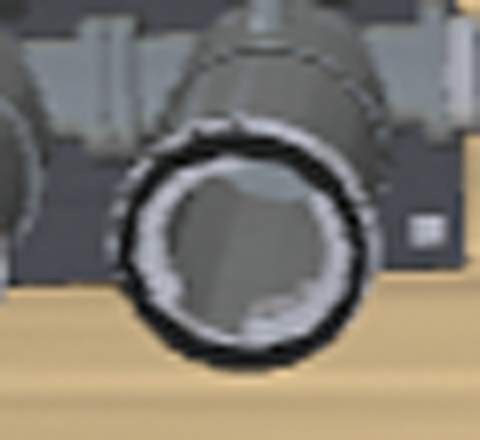

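```bash
python3 -m jog '[[30,-1,-1,0,0,0,85],[60,-1,-1,0,0,0,85],[81,-1,-1,0,0,0,85],[81,-1,-1,0,0,0,85],[81,-1,-1,0,0,0,85]]';  python3 -c "
from h import *
go([585.8,-317.2,146],0,17.2-2)"

```

```text
t: 9.63
position: [585.8, -314.5, 149.1]
tool_rot: [-0.252, 1.555, 0.253]
force: [-0.4, 0.1, 0.2]
width: 85.4
t 9.63 pos [ 585.8 -314.5  149.1] q [-0.6   0.48  1.46  0.    1.21 -0.92] w 85.4 F [-0.4  0.1  0.2] M [ 0.01 -0.06 -0.03]
  shift [ 3.1 -2.5 -0.9] |4| turn [ 1.2  0.1 -0. ]
```

```bash
python3 -m jog '[[3,-2.5,-1,0,0,0,85],[3,-2.5,-1,0,0,0,85],[3,-2.5,-1,0,0,0,85]]';  python3 -c "
from h import *
go([585.8,-317.2,146],0,17.2-2)"

```

```text
t: 9.88
position: [587.1, -319.3, 147.9]
tool_rot: [-0.254, 1.551, 0.249]
force: [0.4, 0.5, 0.9]
width: 84.8
t 9.88 pos [ 587.1 -319.3  147.9] q [-0.6   0.48  1.45  0.    1.2  -0.92] w 84.8 F [0.4 0.5 0.9] M [ 0.02  0.02 -0.01]
  shift [ 1.9  2.4 -0.6] |3| turn [1.2 0.2 0.2]
```

```bash
for i in 1 2 3 4; do python3 -m jog '[[0,0,0,0,0,0,85]]' | grep -E "pos|rot"; done
```

```text
position: [586.9, -319.2, 147.5]
tool_rot: [-0.253, 1.552, 0.249]
position: [586.7, -319.1, 147.0]
tool_rot: [-0.253, 1.553, 0.25]
position: [586.5, -319.0, 146.5]
tool_rot: [-0.252, 1.553, 0.25]
position: [586.4, -318.9, 146.2]
tool_rot: [-0.252, 1.553, 0.25]
```

```bash
python3 -m jog '[[0,1.5,0,0,0,0,85],[0,1.5,0,0,0,0,0],[0,1.5,0,0,0,0,0],[0,1.5,0,0,0,0,0],[0,1.5,0,0,0,0,0]]' 90; python3 -m jog '[[0,0,0,0,0,0,0],[0,0,0,0,0,0,0],[0,0,0,0,0,0,0],[0,0,0,0,0,0,0],[0,0,0,0,0,0,0]]';  python3 -c "
from h import *
go([585.8,-317.2,146],0,17.2-2)"

```

```text
t: 10.63
position: [585.9, -317.4, 145.9]
tool_rot: [-0.252, 1.554, 0.251]
force: [0.4, -0.4, -0.1]
width: 38.4
t: 11.05
position: [585.9, -317.6, 146.2]
tool_rot: [-0.252, 1.553, 0.25]
force: [1.3, -0.0, 1.1]
width: 10.9
t 11.05 pos [ 585.9 -317.6  146.2] q [-0.6   0.48  1.46  0.    1.2  -0.92] w 10.9 F [ 1.3 -0.   1.1] M [-0.03  0.11 -0.02]
  shift [ 0.2  0.4 -0. ] |0| turn [1.1 0.1 0.1]
```

```bash
python3 -m jog '[[-20,0,0,0,0,0,0],[-60,0,0,0,0,0,0],[-100,0,0,0,0,0,0],[-140,0,0,0,0,0,0],[-175,0,0,0,0,0,0]]'; python3 -c "
from h import *
s=arm.read_state();print(s['width'])
go([520,-120,325],15,45);go(potpt([0,0,160]),30,60)"

```

```text
t: 11.47
position: [585.2, -317.1, 322.8]
tool_rot: [-0.252, 1.554, 0.251]
force: [1.3, -0.5, -2.6]
width: 10.0
10.01035577209471
t 11.47 pos [ 585.2 -317.1  322.8] q [-0.6   0.39  1.17  0.    1.58 -0.92] w 10.0 F [ 1.3 -0.5 -2.6] M [-0.02 -0.01  0.02]
  shift [-2.500e+00  2.076e+02  2.000e-01] |208| turn [-28.5 -12.9  -7.6]
t 11.47 pos [ 585.2 -317.1  322.8] q [-0.6   0.39  1.17  0.    1.58 -0.92] w 10.0 F [ 1.3 -0.5 -2.6] M [-0.02 -0.01  0.02]
  shift [ -1.2 511.   32.6] |512| turn [-42.6 -24.  -18.9]
```

```bash
python3 -m jog '[[-3,208,0,-28,-13,-8,0],[-3,208,0,-28,-13,-8,0],[-3,208,0,-28,-13,-8,0],[-3,208,0,-28,-13,-8,0],[-3,208,0,-28,-13,-8,0]]'; python3 -c "
from h import *
go([490,50,320],25,55);go(potpt([0,0,170]),30,60)"

```

```text
t: 11.88
position: [517.0, -117.7, 322.4]
tool_rot: [-0.69, 1.226, 0.534]
force: [0.7, 0.8, -3.2]
width: 10.1
t 11.88 pos [ 517.  -117.7  322.4] q [-0.43  0.04  1.65  0.12  1.21 -1.27] w 10.1 F [ 0.7  0.8 -3.2] M [ 0.06  0.31 -0.01]
  shift [ -3.9 134.5 103.7] |170| turn [-10.2  -6.5  -7.4]
t 11.88 pos [ 517.  -117.7  322.4] q [-0.43  0.04  1.65  0.12  1.21 -1.27] w 10.1 F [ 0.7  0.8 -3.2] M [ 0.06  0.31 -0.01]
  shift [-25.4 247.9 172.7] |303| turn [-15.1  -9.2 -11.6]
```

```bash
python3 -m jog '[[-25,248,173,-15,-9,-12,0],[-25,248,173,-15,-9,-12,0],[-25,248,173,-15,-9,-12,0],[-25,248,173,-15,-9,-12,0],[-25,248,173,-15,-9,-12,0]]'; python3 -c "
from h import *
go(potpt([0,0,170]),30,60)"

```

```text
t: 12.3
position: [470.6, 84.1, 327.7]
tool_rot: [-0.965, 0.938, 0.564]
force: [0.7, -0.9, -3.1]
width: 10.6
t 12.3 pos [470.6  84.1 327.7] q [ 0.04 -0.16  1.91 -0.02  0.87 -1.02] w 10.6 F [ 0.7 -0.9 -3.1] M [0.04 0.47 0.03]
  shift [-13.4  58.5  75. ] |96| turn [-0.3 -0.6  0.3]
```

```bash
python3 -m jog '[[-13,58,75,0,0,0,0],[-13,58,75,0,0,0,0],[-13,58,75,0,0,0,0],[-13,58,75,0,0,0,0]]';python3 -m jog '[[0,0,0,0,0,0,0],[0,0,0,0,0,0,0],[0,0,0,0,0,0,0],[0,0,0,0,0,0,0]]'; python3 - <<'E'
from h import *
go(potpt([0,0,170]),30,60)
st=arm.read_state();Rt=R.from_rotvec(st["tool_rot"]);ax=-Rt.apply([1,0,0]);C0=np.array(st["position"])-36*ax
out=[]
for c in("top","scene"):
    im,d=arm.grab_frame(c);P=pts(c,d)
    # pot flange face/seal: mean-ish; core disc: points within slab around underside..top of disc
    h=(P-C0)@ax;rad=np.linalg.norm(P-C0-h[:,None]*ax,axis=1)
    S=P[(h>-4)&(h<14)&(rad<58)]
    e=np.c_[Rt.inv().apply(S-C0)[:,1:]].astype(np.float32)
    print(c,len(S),'disc centre in tool yz',cv2.minEnclosingCircle(e), 'h pct',np.percentile((S-C0)@ax,[5,50,95]).round(1))
    F=RP(30,0)[0];Q=F.inv().apply(P-POT);S=Q[(Q[:,2]>3)&(Q[:,2]<12)&(np.hypot(Q[:,0],Q[:,1])<58)]
    print('  seal ring in pot',len(S),cv2.minEnclosingCircle(S[:,:2].astype(np.float32)) if len(S) else '',np.median(S[:,2]) if len(S) else '')
    rod=P[(h<-30)&(h>-85)&(rad<24)];print('  rod',len(rod),Rt.inv().apply(rod-C0).mean(0).round(1) if len(rod) else '')
    out.append(cv2.resize(im[120:240,190:310] if c=="top" else im[130:250,345:465],(400,400),interpolation=cv2.INTER_CUBIC))
save('c4.png',np.hstack(out))
E
```

```text
t: 12.63
position: [452.7, 180.6, 333.1]
tool_rot: [-0.969, 0.933, 0.571]
force: [0.2, -0.0, -2.9]
width: 10.6
t: 12.97
position: [455.2, 175.2, 333.8]
tool_rot: [-0.965, 0.936, 0.561]
force: [-0.5, 0.3, -2.4]
width: 10.5
t 12.97 pos [455.2 175.2 333.8] q [ 0.34 -0.13  1.87 -0.21  0.91 -0.65] w 10.5 F [-0.5  0.3 -2.4] M [-0.04  0.51  0.  ]
  shift [-1.   5.8 -0.1] |6| turn [-0.4 -0.5  0.5]
top 524 disc centre in tool yz ((-2.659592628479004, -2.685553789138794), 46.233314514160156) h pct [ 3.8  7.6 11.3]
  seal ring in pot 157 ((0.12148618698120117, -1.75835382938385), 45.084163665771484) 7.633350843527586
  rod 15 [ 79.  -14.1   0.9]
scene 313 disc centre in tool yz ((-3.6250829696655273, 4.37108039855957), 45.881126403808594) h pct [-2.7  4.6 12.6]
  seal ring in pot 255 ((0.10277314484119415, 0.9216594696044922), 46.637813568115234) 6.479945886899896
  rod 423 [56.8 -9.   8.3]
```

View pics/c4.png

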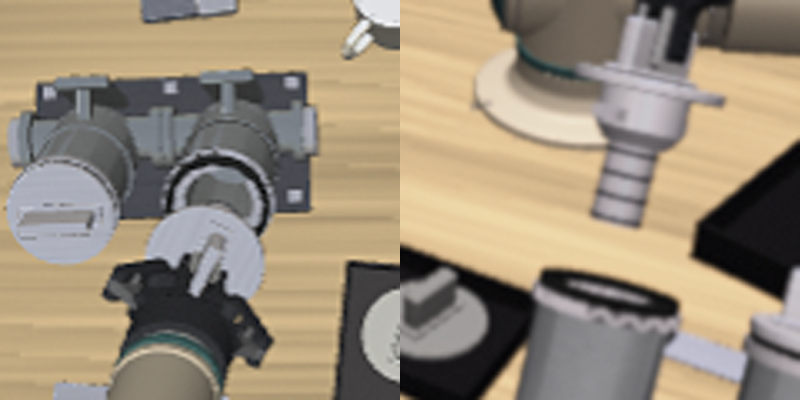

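```bash
cat > fitcore.py <<'E'
from h import *
from scipy.optimize import least_squares
def sdf(p):
    r=np.hypot(p[:,0],p[:,1]);z=p[:,2];o=[]
    for rad,a,b in((47,0,8),(28,-24,0),(20,-34,-24),(16,-84,-34)):
        dx=r-rad;dz=np.maximum(a-z,z-b);o.append(np.hypot(np.maximum(dx,0),np.maximum(dz,0))+np.minimum(np.maximum(dx,dz),0))
    return np.min(o,0)
def run(cams=("top","scene"),zs=(-88,12)):
    st=arm.read_state();Rt=R.from_rotvec(st["tool_rot"]);b=np.array([1.1,1.1,.5]);A=[]
    for c in cams:
        im,d=arm.grab_frame(c);P=pts(c,d)+(b if c=="top" else -b)
        t=Rt.inv().apply(P-st["position"]); L=np.c_[t[:,2],t[:,1],36-t[:,0]]  # core-like: (toolz, tooly, up)
        near=L[(L[:,2]>zs[0])&(L[:,2]<zs[1])&(np.hypot(L[:,0],L[:,1])<60)]
        near=near[sdf(near)<7]; A.append(near)
    def T(v,L): return R.from_rotvec([v[3],v[4],0]).apply(L-[v[0],v[1],v[2]])
    for S in A+[np.vstack(A)]:
        f=least_squares(lambda v:sdf(T(v,S)),np.zeros(5),loss='soft_l1',f_scale=1.0)
        print(len(S),'toolz %.1f tooly %.1f up %.1f'%tuple(f.x[:3]),'tilts deg',np.degrees(f.x[3:]).round(1),'res',np.median(abs(sdf(T(f.x,S)))).round(2))
run()
E
python3 fitcore.py
```

```text
521 toolz -1.3 tooly 0.6 up -0.7 tilts deg [1.  0.3] res 1.27
1047 toolz -2.0 tooly 1.0 up 0.3 tilts deg [-0.4  0.8] res 0.87
1568 toolz -1.9 tooly 1.2 up -0.2 tilts deg [-0.1  0.6] res 1.01
```

```bash
cat >> h.py <<'E'
OFF=np.array([0,-1.0,1.5])
def ins(zc,a=60):
    Rt=RP(30,a)[1]; s=arm.read_state()
    print('core z now %.1f'%(RP(30,0)[0].inv().apply(np.array(s["position"])-POT)[2]-36), 'tool-axes force',R.from_rotvec(s["tool_rot"]).inv().apply(s["force"]).round(1),'mom',R.from_rotvec(s["tool_rot"]).inv().apply(s["ft_torque"]).round(2))
    go(potpt([0,0,zc+36])+Rt.apply(OFF),30,a)
E
python3 -m jog '[[0,4.5,1.5,0,0,0,0],[20,4.5,1.5,0,0,0,0],[35,4.5,1.5,0,0,0,0],[35,4.5,1.5,0,0,0,0],[35,4.5,1.5,0,0,0,0]]'; python3 -c "
from h import *
ins(25)"
```

```text
t: 13.58
position: [469.3, 180.4, 301.4]
tool_rot: [-0.967, 0.936, 0.564]
force: [-0.1, -0.9, -2.0]
width: 10.7
core z now 97.8 tool-axes force [ 1.7  0.5 -1.4] mom [-0.02  0.24  0.45]
t 13.58 pos [469.3 180.4 301.4] q [ 0.34 -0.08  1.91 -0.22  0.82 -0.63] w 10.7 F [-0.1 -0.9 -2. ] M [-0.01  0.51  0.02]
  shift [72.8 -0.4 -0. ] |73| turn [-0.2 -0.5  0.4]
```

```bash
python3 -m jog '[[15,0,0,0,0,0,0],[30,0,0,0,-0.5,0.4,0],[45,0,0,0,-0.5,0.4,0],[60,0,0,0,-0.5,0.4,0],[60,0,0,0,-0.5,0.4,0]]'; python3 -c "
from h import *
ins(25)"
```

```text
t: 14.0
position: [499.7, 180.8, 248.9]
tool_rot: [-0.961, 0.933, 0.574]
force: [-0.9, -0.6, -3.7]
width: 10.5
core z now 37.2 tool-axes force [ 2.7  2.  -1.8] mom [0.02 0.27 0.47]
t 14.0 pos [499.7 180.8 248.9] q [ 0.3   0.    1.97 -0.21  0.67 -0.64] w 10.5 F [-0.9 -0.6 -3.7] M [-0.    0.54 -0.01]
  shift [12.2 -0.5 -0.1] |12| turn [-0.2 -0.  -0. ]
```

```bash
python3 -m jog '[[0,0,0,0,0,0,0],[0,0,0,0,0,0,0],[0,0,0,0,0,0,0]]'; python3 -c "
from h import *
ins(25)"; sed -i 's/^run()$/run(zs=(-2,12))/' fitcore.py; python3 fitcore.py
```

```text
t: 14.25
position: [500.2, 181.4, 252.1]
tool_rot: [-0.961, 0.927, 0.573]
force: [-0.4, -0.2, -3.3]
width: 10.5
core z now 39.7 tool-axes force [ 2.6  1.6 -1.1] mom [0.02 0.27 0.48]
t 14.25 pos [500.2 181.4 252.1] q [ 0.3  -0.    1.97 -0.21  0.67 -0.64] w 10.5 F [-0.4 -0.2 -3.3] M [ 0.    0.55 -0.01]
  shift [14.6  1.1 -1.7] |15| turn [-0.2  0.2  0.2]
435 toolz 0.3 tooly 0.2 up -0.5 tilts deg [ 1.5 -0.3] res 1.52
327 toolz -2.3 tooly 1.5 up 0.3 tilts deg [ 0.  -0.3] res 0.59
762 toolz -2.3 tooly 1.3 up 0.1 tilts deg [ 0.4 -0.1] res 1.11
```

```bash
python3 -m jog '[[8,1,-1.5,0,0,0,0],[16,1,-1.5,0,0,0,0],[22,1,-1.5,0,0,0,0],[25,1,-1.5,0,0,0,0],[25,1,-1.5,0,0,0,0]]'; python3 -m jog '[[0,0,0,0,0,0,0],[0,0,0,0,0,0,0]]'; python3 -c "
from h import *
ins(12)"
```

```text
t: 14.77
position: [507.6, 181.7, 230.1]
tool_rot: [-0.958, 0.93, 0.575]
force: [-32.9, 4.9, 26.8]
width: 10.6
t: 14.93
position: [508.5, 181.8, 228.3]
tool_rot: [-0.958, 0.93, 0.576]
force: [-5.9, 7.4, -2.4]
width: 10.4
core z now 14.9 tool-axes force [-0.8  9.1  3.5] mom [-0.14 -0.47  1.84]
t 14.93 pos [508.5 181.8 228.3] q [ 0.29  0.04  1.99 -0.22  0.61 -0.64] w 10.4 F [-5.9  7.4 -2.4] M [1.03 1.39 0.8 ]
  shift [ 2.8 -3.1  0.6] |4| turn [-0.3  0.2 -0.1]
```

```bash
python3 -m jog '[[2,1,0,0,0,0,0],[4,1,0,0,0,0,0],[6,1,0,0,0,0,0]]'; python3 -m jog '[[0,0,0,0,0,0,0],[0,0,0,0,0,0,0]]'; python3 -c "
from h import *
ins(6)"
```

```text
t: 15.18
position: [511.9, 181.6, 221.1]
tool_rot: [-0.959, 0.933, 0.575]
force: [-7.5, 2.8, 1.1]
width: 10.3
t: 15.35
position: [512.0, 181.6, 220.9]
tool_rot: [-0.959, 0.933, 0.575]
force: [-5.8, 3.9, -0.4]
width: 10.6
core z now 6.7 tool-axes force [-2.4  6.5  1. ] mom [ 0.01 -0.04  1.63]
t 15.35 pos [512.  181.6 220.9] q [ 0.29  0.05  2.   -0.23  0.6  -0.63] w 10.6 F [-5.8  3.9 -0.4] M [0.7  1.42 0.42]
  shift [ 0.7 -3.5  1.2] |4| turn [-0.3  0.  -0.1]
```

```bash
python3 -m jog '[[2,1.5,0,0,0,0,0],[4,1.5,0,0,0,0,0],[5.5,1.5,0,0,0,0,0]]'; python3 -m jog '[[0.5,0,0,0,0,0,0],[0.5,0,0,0,0,0,0]]'; python3 -c "
from h import *
ins(1)"
```

```text
t: 15.6
position: [514.5, 181.8, 216.8]
tool_rot: [-0.961, 0.931, 0.574]
force: [-11.1, -1.4, 13.3]
width: 10.8
t: 15.77
position: [514.5, 181.8, 216.8]
tool_rot: [-0.96, 0.931, 0.573]
force: [-9.5, -0.4, 9.2]
width: 10.3
core z now 2.0 tool-axes force [-12.8   3.1  -1.9] mom [-0.08  0.5   1.62]
t 15.77 pos [514.5 181.8 216.8] q [ 0.29  0.06  2.   -0.23  0.58 -0.62] w 10.3 F [-9.5 -0.4  9.2] M [0.24 1.66 0.26]
  shift [ 1.  -3.5  1.1] |4| turn [-0.3  0.   0. ]
```

```bash
python3 -m jog '[[0.8,0.5,0,4,0,0,0],[0.8,0.5,0,8,0,0,0],[0.8,0.5,0,12,0,0,0],[0.8,0.5,0,15,0,0,0]]' 110; python3 -c "
from h import *
ins(1,45)"
```

```text
t: 16.1
position: [514.0, 180.6, 216.3]
tool_rot: [-0.728, 0.98, 0.437]
force: [-13.5, -7.0, 14.3]
width: 10.5
core z now 1.8 tool-axes force [-19.2  -1.3  -8. ] mom [-0.93  1.44  1.12]
t 16.1 pos [514.  180.6 216.3] q [ 0.29  0.06  2.01 -0.24  0.58 -0.36] w 10.5 F [-13.5  -7.   14.3] M [-0.72  1.79  0.69]
  shift [ 0.9 -3.2  3.1] |5| turn [-0.1 -0.1  0.1]
```

```bash
python3 -m jog '[[0.2,0,-1,5,0,0,0],[0.2,0,-1,10,0,0,0],[0.2,0,-1,15,0,0,0],[0.2,0,-1,15,0,0,0]]'; python3 -c "
from h import *
ins(1,30)"
```

```text
t: 16.43
position: [513.4, 181.2, 215.9]
tool_rot: [-0.488, 1.014, 0.302]
force: [-14.5, -2.8, 13.7]
width: 10.6
core z now 1.8 tool-axes force [-19.1   0.9  -6.1] mom [-0.31  1.21  1.48]
t 16.43 pos [513.4 181.2 215.9] q [ 0.29  0.06  2.01 -0.23  0.58 -0.1 ] w 10.6 F [-14.5  -2.8  13.7] M [0.37 1.8  0.61]
  shift [ 0.8 -3.6  3.9] |5| turn [-0.3  0.1  0. ]
```

```bash
python3 -m jog '[[0,0,-1,5,0,0,0],[0,0,-1,10,0,0,0],[0,0,-1,15,0,0,0],[0,0,-1,15,0,0,0]]'; python3 -c "
from h import *
ins(1,15)"
```

```text
t: 16.77
position: [513.5, 181.2, 216.0]
tool_rot: [-0.25, 1.034, 0.166]
force: [-12.7, -1.3, 13.4]
width: 10.2
core z now 1.8 tool-axes force [-18.    0.2  -4.4] mom [-0.24  1.08  1.19]
t 16.77 pos [513.5 181.2 216. ] q [ 0.29  0.06  2.01 -0.23  0.57  0.16] w 10.2 F [-12.7  -1.3  13.4] M [0.59 1.37 0.65]
  shift [ 0.8 -2.8  4.3] |5| turn [-0.3  0.2 -0. ]
```

```bash
python3 -m jog '[[0,0,-1,5,0,0,0],[0,0,-1,10,0,0,0],[0,0,-1,14,0,0,0],[0,0,-1,15,0,0,0]]'; python3 -c "
from h import *
ins(1,0)";python3 -m jog '[[0,0,0,1.5,0,0,0],[0,0,0,3,0,0,0],[0,0,0,3,0,0,0]]'; python3 -c "
from h import *
ins(1,0)"
```

```text
t: 17.1
position: [513.4, 181.9, 216.0]
tool_rot: [-0.011, 1.042, 0.032]
force: [-12.3, 3.9, 12.2]
width: 10.4
core z now 1.8 tool-axes force [-16.6   4.3  -4.3] mom [-0.77  1.15  1.55]
t 17.1 pos [513.4 181.9 216. ] q [ 0.29  0.06  2.01 -0.23  0.57  0.43] w 10.4 F [-12.3   3.9  12.2] M [0.92 1.17 1.45]
  shift [ 0.8 -2.7  4.8] |6| turn [-0.3  0.3 -0.2]
t: 17.35
position: [514.3, 181.9, 216.6]
tool_rot: [0.033, 1.04, 0.006]
force: [-10.7, 0.7, 12.0]
width: 10.3
core z now 1.9 tool-axes force [-15.8   1.   -3.2] mom [-0.78  0.84  1.22]
t 17.35 pos [514.3 181.9 216.6] q [ 0.29  0.06  2.01 -0.24  0.57  0.48] w 10.3 F [-10.7   0.7  12. ] M [0.67 0.8  1.32]
  shift [ 0.9 -2.5  3.9] |5| turn [-3.1  0.4 -0.2]
```

```bash
python3 -m jog '[[0,0,0,1.5,0,0,0],[0,0,0,3,0,0,0],[0,0,0,3,0,0,0]]'; python3 -c "
from h import *
ins(1,0)"
```

```text
t: 17.6
position: [514.5, 181.7, 216.7]
tool_rot: [0.077, 1.04, -0.02]
force: [-10.2, 2.2, 11.6]
width: 10.3
core z now 1.8 tool-axes force [-15.2   2.2  -3.1] mom [-1.68  0.89  1.21]
t 17.6 pos [514.5 181.7 216.7] q [ 0.29  0.06  2.01 -0.24  0.57  0.53] w 10.3 F [-10.2   2.2  11.6] M [0.24 0.76 2.1 ]
  shift [ 0.9 -2.2  3.7] |4| turn [-5.9  0.5 -0.2]
```

```bash
python3 -m jog '[[-1,0,0,-1.5,0,0,0],[-2,0,0,-1.5,0,0,0],[-3,0,0,-1.5,0,0,0],[-3,0,0,-1.5,0,0,0]]'; python3 -c "
from h import *
ins(5,0)"
```

```text
t: 17.93
position: [514.2, 181.8, 217.3]
tool_rot: [0.056, 1.041, -0.008]
force: [6.1, 2.7, -6.2]
width: 10.0
core z now 2.5 tool-axes force [8.5 2.6 2. ] mom [-0.92 -0.05  1.38]
t 17.93 pos [514.2 181.8 217.3] q [ 0.29  0.06  2.01 -0.23  0.57  0.5 ] w 10.0 F [ 6.1  2.7 -6.2] M [ 0.73 -0.14  1.49]
  shift [-2.5 -2.4  3.7] |5| turn [-4.6  0.4 -0.2]
```

```bash
python3 - <<'E'
from h import *
out=[]
F=RP(30,0)[0];b=np.array([1.1,1.1,.5])
for c in("top","scene"):
    im,d=arm.grab_frame(c);P=pts(c,d)+(b if c=="top" else -b);Q=F.inv().apply(P-POT)
    S=Q[(np.hypot(Q[:,0],Q[:,1])<50)&(Q[:,2]>8)&(Q[:,2]<20)]
    print(c,'disc top z',np.percentile(S[:,2],[10,50,90]).round(1),len(S))
    T=F.inv().apply(P-POT)-[0,135,0];S=T[(np.hypot(T[:,0],T[:,1])<50)&(T[:,2]>8)&(T[:,2]<20)];print('  twin',np.percentile(S[:,2],[10,50,90]).round(1),len(S))
    out.append(cv2.resize(im[130:220,190:310] if c=="top" else im[150:240,375:495],(400,300),interpolation=cv2.INTER_CUBIC))
save('c5.png',np.hstack(out))
E
```

```text
top disc top z [ 9.  11.8 15.6] 378
  twin [10.6 13.8 16.9] 611
scene disc top z [ 9.1 12.  17.6] 314
  twin [ 9.6 14.7 18.3] 392
```

View pics/c5.png

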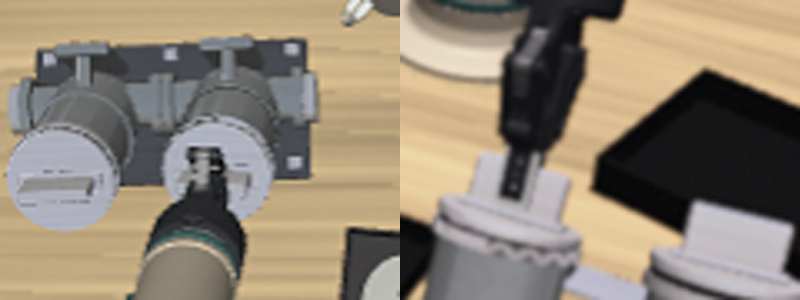

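```bash
cat > bar.py <<'E'
from h import *
F=RP(30,0)[0];b=np.array([1.1,1.1,.5])
for c in("top","scene"):
    im,d=arm.grab_frame(c);P=pts(c,d)+(b if c=="top" else -b);Q=F.inv().apply(P-POT)
    for nm,o in(("core",[0,0,0]),("twin",[0,135,0])):
        T=Q-o; S=T[(abs(T[:,0])<13)&(abs(T[:,1])<34)&(T[:,2]>24)&(T[:,2]<50)]
        if nm=="core": S=S[abs(S[:,1])>14]
        top=S[S[:,2]>np.percentile(S[:,2],97)-5]
        for k,A in(("all",S),("top",top)):
            A=A[:,:2];m=A.mean(0);v=np.linalg.svd(A-m)[2][0];print(c,nm,k,len(A),'bar angle from x %.1f'%(np.degrees(np.arctan2(v[1],v[0]))%180),'ctr',m.round(1))
        D=T[(np.hypot(T[:,0],T[:,1])<46)&(np.hypot(T[:,0],T[:,1])>34)&(T[:,2]>6)&(T[:,2]<20)];print('   disc',np.median(D[:,2]).round(1),'bar top',np.percentile(S[:,2],97).round(1))
E
python3 bar.py
```

```text
top core all 58 bar angle from x 86.3 ctr [ 1.5 -3. ]
top core top 24 bar angle from x 87.6 ctr [-0.7 -7.4]
   disc 11.4 bar top 48.4
top twin all 134 bar angle from x 88.6 ctr [ 2.1 -2.4]
top twin top 56 bar angle from x 87.1 ctr [0.1 0.3]
   disc 13.1 bar top 49.5
scene core all 155 bar angle from x 86.8 ctr [2.1 2.7]
scene core top 39 bar angle from x 87.0 ctr [1.3 0.2]
   disc 9.5 bar top 45.1
scene twin all 386 bar angle from x 90.1 ctr [2.6 1.5]
scene twin top 98 bar angle from x 89.0 ctr [1.7 2.5]
   disc 12.0 bar top 47.6
```

```bash
python3 -m jog '[[0,0,0,-1.5,0,0,0],[0,0,0,-1.5,0,0,0],[0,0,0,-1.5,0,0,0]]'; python3 -c "
from h import *
ins(5,0)"
```

```text
t: 18.38
position: [514.2, 182.0, 217.6]
tool_rot: [0.036, 1.041, 0.005]
force: [4.2, 3.1, -3.6]
width: 10.6
core z now 2.8 tool-axes force [5.3 3.  1.7] mom [-0.16 -0.02  1.14]
t 18.38 pos [514.2 182.  217.6] q [ 0.29  0.05  2.01 -0.23  0.57  0.48] w 10.6 F [ 4.2  3.1 -3.6] M [ 0.9  -0.06  0.71]
  shift [-2.1 -2.6  3.5] |5| turn [-3.3  0.4 -0.2]
```

```bash
python3 -m jog '[[-1,0,0,0,0,0,0],[-1.5,0,0,0,0,0,0],[-1.5,0,0,0,0,0,0]]'; python3 -c "
from h import *
ins(5,0)"; python3 bar.py | grep -E "disc|top core|scene core"
```

```text
t: 18.63
position: [513.6, 181.9, 218.6]
tool_rot: [0.036, 1.041, 0.005]
force: [7.7, 3.4, -7.4]
width: 10.2
core z now 3.9 tool-axes force [10.3  3.3  2.8] mom [-0.1  -0.11  1.28]
t 18.63 pos [513.6 181.9 218.6] q [ 0.29  0.05  2.01 -0.23  0.58  0.48] w 10.2 F [ 7.7  3.4 -7.4] M [ 1.05 -0.15  0.73]
  shift [-1.1 -2.5  3.5] |4| turn [-3.3  0.4 -0.2]
top core all 57 bar angle from x 85.7 ctr [ 1.8 -3.7]
top core top 26 bar angle from x 86.3 ctr [0.3 0.4]
   disc 12.3 bar top 47.8
   disc 13.1 bar top 49.2
scene core all 169 bar angle from x 87.4 ctr [1.9 3. ]
scene core top 40 bar angle from x 87.2 ctr [0.8 0.6]
   disc 10.6 bar top 47.0
   disc 12.1 bar top 47.6
```

```bash
python3 -m jog '[[0,0,0,0,0,0,20],[0,0,0,0,0,0,30],[0,0,0,0,0,0,40],[0,0,0,0,0,0,50],[0,0,0,0,0,0,60]]'; python3 -m jog '[[0,0,0,0,0,0,70],[0,0,0,0,0,0,70],[0,0,0,0,0,0,70]]';python3 bar.py
```

```text
t: 19.15
position: [511.0, 180.6, 218.2]
tool_rot: [0.034, 1.045, 0.003]
force: [-0.6, 0.6, 0.5]
width: 59.4
t: 19.4
position: [510.9, 180.7, 218.2]
tool_rot: [0.033, 1.045, 0.003]
force: [0.1, -0.2, -0.5]
width: 69.9
top core all 47 bar angle from x 87.1 ctr [  2.1 -12.3]
top core top 21 bar angle from x 86.4 ctr [ 0.7 -6.2]
   disc 13.5 bar top 48.3
top twin all 140 bar angle from x 88.4 ctr [ 2.2 -3.2]
top twin top 70 bar angle from x 88.8 ctr [ 0.4 -2.1]
   disc 13.1 bar top 49.6
scene core all 147 bar angle from x 88.2 ctr [2.3 5.4]
scene core top 37 bar angle from x 88.0 ctr [1.7 5.8]
   disc 11.7 bar top 47.5
scene twin all 387 bar angle from x 90.1 ctr [2.4 1.4]
scene twin top 96 bar angle from x 89.7 ctr [1.8 2.2]
   disc 12.1 bar top 47.6
```

```bash
python3 -m jog '[[-15,0,0,0,0,0,70],[-50,0,0,0,0,0,70],[-90,0,0,0,0,0,70],[-130,0,0,0,0,0,70],[-165,0,0,0,0,0,70]]'; python3 -m jog '[[-20,100,0,0,0,0,70],[-20,100,0,0,0,0,70],[-20,100,0,0,0,0,70],[-20,100,0,0,0,0,70]]'; python3 -m jog '[[0,0,0,0,0,0,70],[0,0,0,0,0,0,70]]'; python3 bar.py; python3 - <<'E'
from h import *
out=[]
for c in("top","scene"):
    im,_=arm.grab_frame(c)
    out.append(cv2.resize(im[120:260,180:340] if c=="top" else im[170:310,340:500],(400,350),interpolation=cv2.INTER_CUBIC))
save('c6.png',np.hstack(out));s=arm.read_state();print(s["t"],s["position"],s["force"])
E
```

```text
t: 19.92
position: [427.1, 177.6, 363.1]
tool_rot: [0.034, 1.044, 0.003]
force: [0.4, 0.3, -0.0]
width: 70.2
t: 20.25
position: [419.7, 281.3, 382.6]
tool_rot: [0.034, 1.043, 0.009]
force: [-0.1, -0.3, -0.3]
width: 69.6
t: 20.42
position: [419.1, 276.6, 380.2]
tool_rot: [0.032, 1.047, 0.002]
force: [0.0, 0.8, -0.5]
width: 70.0
top core all 63 bar angle from x 87.5 ctr [ 1.9 -3.8]
top core top 28 bar angle from x 88.4 ctr [ 0.1 -4.1]
   disc 13.5 bar top 49.1
top twin all 141 bar angle from x 89.2 ctr [ 1.9 -2.2]
top twin top 71 bar angle from x 89.3 ctr [ 0.2 -1.8]
   disc 13.5 bar top 49.0
scene core all 176 bar angle from x 88.5 ctr [2.3 1.4]
scene core top 43 bar angle from x 88.8 ctr [1.9 2.1]
   disc 11.8 bar top 47.6
scene twin all 383 bar angle from x 89.9 ctr [2.3 1.5]
scene twin top 98 bar angle from x 89.0 ctr [1.6 2.5]
   disc 12.2 bar top 47.6
20.6167 [419.56559805 276.00012528 380.62455892] [-0.43876497  0.21133602  0.50617038]
```

View pics/c6.png

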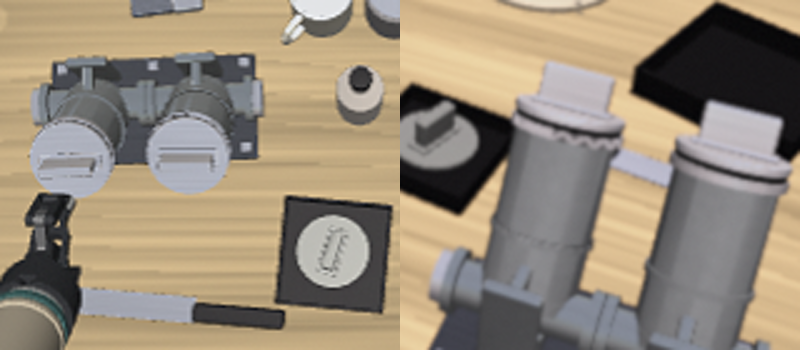

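The core sits level with its twin and the bars are parallel: core at (188,158), twin at (67,163). The blank is in the tray at (333,250) and the gripper is clear. I'll hand the job in.

```bash
python3 -c "
from cell import arm
print(arm.finish_job())"
```

```text
the job is handed in; nothing more can be done
None
```

The filter is closed and the job is handed in at about 20.6 s of the 67 s allowed. I lifted the grey blank off and set it down in the smaller black tray. I then took the bar-grip core from the rack, put its lugs through the slots, pressed it onto the seal and turned it clockwise to the stop. The gripper was opened and moved clear before handing in.

**Checks that agreed**
- **Height:** after letting go, the core rose to the twin's level. Disc tops above the flange were 13.5 mm for both in the top camera, and 11.8 mm against 12.2 mm in the scene camera.
- **Angle:** the core's bar is within about 2° of the twin's, and the turn was roughly 61–62°.
- **Blank:** the last picture shows it flat and centred in the tray. I saw nothing else moved in the parts of the bench it covered; the rack and the other core were outside its crop.

**Checks that were off or disagreed**
- **Camera offset:** the two cameras disagreed by about 2 mm, so I used the average.
- **Core before release:** while still gripped, it read 1–2 mm low even with a light pull. It only came up to level once the gripper let go.
- **Locking test:** I did not tug on the core after release. That it is locked rests on its height, its angle, and the turning resistance doubling at the stop.
- **Forces:** the highest readings were about 43 N at the wrist while the lugs found the slots and 27 N when setting the blank down. These come from the readings at the end of each move, so brief peaks in between could have been higher.

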